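# Close a drilling jig over a block and bolt it

### The job

Make the drilling jig ready for the drill with fingertip pushes only: push the grey block along its channel until its end is fully home against the aluminium end stop, then push the hinged drill plate over until it lies flat above the block, then push the bolt's black knob as far as it goes so that the bolt lies across the plate and locks it. Do not pick up the block or anything else, and leave the other things on the bench where they are.

Things in the scene. Friction and masses are not known exactly. Their poses are not given: they have to be found in the camera images.
- jig: Drilling jig fixed to the bench: plywood base 170 x 156 mm, 9 thick; origin at the centre of its underside; at yaw 0 x points away from the robot, y to its left. Two brown rails (x 3 to 76, tops z 34.5 mm; right y -73 to -13, left y 13 to 63) form a channel along x, centred on y 0, 26.5 wide, open at -x; low guides, tops z 15, lead in from x -45. Bolt block: x -82 to -5, y 33 to 63, top z 42.5.
- stop_face (a point): Centre of the face of the aluminium end stop that closes the channel's far (+x) end, at jig (x 58, y 0, z 21) mm; it looks to -x of the jig. The block's +x end must meet it.
- work: Light grey block 60 x 25 x 24 mm (x, y, z) with two holes in its top, loose; origin at the centre of its underside. It lies on the base (z 9) in the channel, long side along the jig's x, under 1 mm play each side, its +x end 18 to 38 mm short of the stop. Home: origin at jig x 28 mm, its -x end at x -2, just outside the tall rails, top z 33. Push that end above the low guides.
- drill_plate (a joint): Drill plate angle, rad: 0 = shut, flat; starts open at 1.7 to 1.9, standing up and leaning a little to -y of the jig, away from the channel (stops at 2.05). Stiff hinge: stays where left; about 2 N at the free edge moves it. Aluminium, 116 mm from hinge edge to free edge, 72 wide (jig x -1 to 71), 8 thick. Shut: jig y -56 to 60, upper face z 42.5; two bushings 3 mm proud at y 0, x 11 and 45.
- plate_hinge_axis (a point): Middle of the plate's hinge axis, at jig (x 35, y -62, z 38.5) mm; the axis runs along the jig's x, through the middle of the plate's thickness. The free edge travels on a circle of 122 mm radius about it, towards +y of the jig and down as it shuts.
- plate_edge (a point): Middle of the plate's free edge, on the face that is uppermost when shut (while it stands open: the face turned away from the channel, to -y of the jig); moves with the plate. 122 mm from the hinge axis along the plate and 4 mm off its mid-plane.
- lock_bolt (a joint): Travel of the sliding bolt, m: 0 = drawn back, clear of the plate (starts at 0 to 0.003); 0.024 = as far as it goes, its end 19 mm over the shut plate. It slides towards +x of the jig, takes 1.5 N and stays where it is left. Pushed across the shut plate it holds it down; pushed before that, it is in the plate's way.
- bolt_knob (a point): Top centre of the bolt's upright black knob, at jig (x -57 plus the bolt's travel, y 48, z 74) mm; moves with the bolt. The knob is 12 mm in diameter, its black part z 55 to 74; the rod under it is 7 mm thick at z 46.7. Two steel straps guide the rod (jig x -75 and -17) and reach up to z 53 mm: fingertips at z 56 or higher pass over them.
- tape_meas: Yellow tape measure, 36 x 89 x 65 mm, loose, right of the jig: leave it. Origin at its underside.
- wax: Round brown wax tin, 70 mm diameter, 30 mm high, loose, right in front: leave it. Origin at the centre of its underside.
- brush: Flat brush with a wooden handle, 52 x 206 x 15 mm, loose, lying in front of the jig: leave it. Origin at its underside.
- glue: Cream glue bottle with an orange cap, 61 mm diameter, 184 mm high, loose: leave it. Origin at the centre of its underside.
- blue_bin: Blue open-fronted bin of dowels, 136 x 86 x 67 mm, loose: leave it. Origin at its underside.
- red_bin: Red open-fronted bin, 136 x 98 x 67 mm, loose: leave it. Origin at its underside.
- spool_red: Red wire spool, 58 mm diameter, 40 mm high, loose: leave it. Origin at its underside.
- black_stool_foot (a point): Bench top under the nearest foot of the black stool that stands right of the jig: a 32 mm thick leg, upright to z 210 mm, then sloping up and back, away from the robot and to the right, to the stool's centre at 500 mm. It stands between the robot's starting pose and the jig: draw the arm in towards the robot before you swing across.
- grey_stool_foot (a point): Bench top under the nearest foot of the grey stool that stands behind and left of the jig: a 36 mm wide foot whose 28 mm leg leans away from the robot as it rises (90 mm in 740). Another leg of this stool stands 190 mm further from the robot and 290 mm further right. Keep the arm clear of both.

How it is judged (in metres and radians):
On the way, in this order (a step that is already met when the one before it is completed fails the run):
1. the block is home against the end stop (x of work in the frame of jig above 0.026 m and z of work in the frame of jig below 0.012 m), for 0.2 s.
2. the drill plate lies flat above the block (value of joint drill_plate below 0.03 rad), for 0.2 s.
3. the bolt is pushed across the plate as far as it goes (value of joint lock_bolt above 0.021 m), for 0.2 s.
At the end, for the whole second after the job is handed in: The block lies flat in the channel with its end within 2 mm of the end stop, the plate is shut (within 0.03 rad of flat), the bolt is at least 21 mm of its 24 mm across, and the block is at rest (all of step 1 and value of joint drill_plate below 0.03 rad and value of joint lock_bolt above 0.021 m and linear speed of work below 0.01 m/s); the robot touches nothing.
It fails at once if the block is lifted or tipped (height (world z) of work above 0.017 m or angle between work's own z axis and vertical above 0.2 rad).
It fails at once if the block is pulled out of the channel (x of work in the frame of jig below -0.04 m).
It fails at once if another thing on the bench (tape measure, wax tin, brush, glue bottle, bins, spool) is moved by more than 15 mm (distance of any of tape_meas, wax, brush, glue, blue_bin, red_bin, spool_red from where it was at the start of the episode above 0.015 m).
It also fails if it takes over 58 s, if anything falls off the work surface, if the arm or the gripper's body presses on something with over 40 N, if the wrist force passes 120 N, or if a joint passes its speed limit or range.

### The arm

A 6-joint arm with a two-finger parallel gripper is mounted at the origin on a cart in front of the work surface, level with it; the furniture and walls round the work are solid. World frame = base frame: x ahead of the robot, y to its left, z up, the work surface at z = 0. Lengths are in mm, angles in rad, forces in N, time in s.
With the tool pointing down it reaches from about 350 to 775 mm from the base axis. Payload 7.3 kg.
Tool frame: the origin (TCP) lies on the mounting face of the last link; the fingertips stand 178 mm ahead of it and the grasp point (between the pads) lies 159 mm ahead of it; z points along the fingers, y is the line along which they close (so a half turn about z gives the same grasp; the last joint's range is limited). The gripper opens to 92 mm and grips with 3 to 60 N. Pads are 19 mm wide; open, the fingers measure 130 mm over their backs; the gripper's body (75 mm by 190 mm) begins 47 mm behind the grasp point.
Start: joints at [-1.374, 0.342, 1.524, -0, 1.275, -0.146], TCP at [176.486, -494.45, 404.741] pointing down, gripper open.
Joint ranges: [-2.53, 2.53], [-0.77, 2.02], [0.04, 2.7], [-1, 4.14], [0.28, 2.66], [-3.11, 3.11]. Speed limits (rad/s): [2.57, 2.57, 3.14, 3.14, 3.14, 3.14].

### API

Orientations are given as [roll, pitch, yaw] about the fixed x, y, z axes, in that order (R = Rz(yaw) Ry(pitch) Rx(roll)).
In Python, from plant import bot, eyes, get_obs gives the robot as it stands (bot), with the cameras (eyes) and the readings as plain functions.
- The arm moves only by the tool shift_gripper, called after "Call:" by a JSON object that holds its "name" and its "arguments", one argument or row to a line. Schema: {"type":"object","properties":{"ticks":{"type":"array","items":{"type":"object","properties":{"finger_gap":{"type":"number"},"sx":{"type":"number"},"sy":{"type":"number"},"sz":{"type":"number"},"turn":{"type":"number"}},"additionalProperties":false,"required":["finger_gap"]},"minItems":1,"maxItems":5},"only":{"type":"string"},"quiet":{"type":"boolean"},"lines":{"type":"string"}},"required":["ticks"],"additionalProperties":false}. ticks is a list of rows, 1 to 5 of them, each an object with the fields finger_gap (the finger opening in mm), sx, sy, sz (the shift in mm), turn (a turn about the tool's z in rad); a field left out counts as zero (the opening has to be given); each row is the pose to reach, as a shift and turn from the pose commanded when the call began, along the tool's axes at that moment; what a row does not reach only later rows make up. A row lasts 1/8 s, in which the tool goes at most 62.5 mm and 0.188 rad, less where a joint would pass 70% of its speed; a pose out of reach is approached as far as the arm can. The fingers move at their own pace and stop on an object; the grip force is fixed at half the most. Time passes only in rows, so rows that do not move let the fingers close. The tool returns the time, the measured TCP pose, the force, the opening and the grip force at its end. only (a regular expression) keeps the lines of the reply that match it, lines (a string "A,B") keeps lines A to B, and quiet returns only ok. Input that does not fit is refused with a message, and nothing moves.
- get_obs(): the state, without advancing time (a new reading comes with each control period).
- eyes.capture(name): name is "scene" or "side" or "wrist"; returns a dict with "color" (480x640x3 uint8, red, green, blue), "K" (3x3 intrinsics, pixels), "R" (3x3) and "t" (3): a world point X has camera coordinates R X + t. Camera axes: x right, y down, z forward; pixel columns grow to the right and rows downward; lengths in mm; the calibration is good to about 2 mm. The wrist camera is an equidistant fisheye: a pixel r from the principal point sees the ray r / f radians off the axis. A picture is of the moment at which its call begins. There is no depth.
- bot.close_job(): hands the job in; it is judged then, once.
The state is a dict: "time": time; "joint_positions": joint angles; "dq": joint speeds; "tau": joint torques, N m; "tool_pos": TCP position; "tcp_rot": TCP orientation; "contact_force": force on the tool from outside, world axes, zero at the start; "moment": the same for the moment, N m; "grip_width": finger opening in mm; "finger_force": force on a finger pad.
Only numpy, scipy, OpenCV 4.12 (cv2) and the standard library are available. Lean on these libraries where they do the work, as an engineer would, in place of code of your own. Each camera call takes 0.05 s, during which the arm holds its last target. There are 200 camera calls.

## Working session

There is one attempt and no reset: what is moved stays moved. The work goes in short steps, Python scripts to look and compute and a tool call to move; the robot and the scene stay as the last step left them, time stands still between calls to the robot, and variables do not carry over. Pictures are saved under pics/ and viewed, at most 10 in all, crops included, and the job is handed in when it is done.

```bash
mkdir -p pics; ls; python3 - <<'E'
from plant import bot, eyes, get_obs
import cv2,numpy as np
o=get_obs();print(o)
for n in ["scene","side"]:
    c=eyes.capture(n);cv2.imwrite(f"pics/{n}0.png",c["color"][:,:,::-1]);print(n,c["K"].tolist(),c["R"].tolist(),c["t"].tolist())
    np.savez(f"{n}0.npz",**c)
E
```

```text
pics
plant.py
{'time': 0.0, 'joint_positions': array([-1.37402201e+00,  3.42701216e-01,  1.52503490e+00, -4.73631988e-06,
        1.27541948e+00, -1.46023127e-01]), 'dq': array([-0.0004202 , -0.00210853, -0.00031639, -0.00096569,  0.00258042,
       -0.00066945]), 'tau': array([-4.74817516e-04, -4.31244600e+01, -2.44220763e+01,  7.14959647e-02,
        5.58614067e-02, -1.14956806e-04]), 'tool_pos': array([ 176.4444139 , -494.30517365,  404.04968191]), 'tcp_rot': array([-3.14004568e+00, -2.22934768e-04,  3.42798654e-01]), 'contact_force': array([ 0.14069882, -0.32501736,  0.52945738]), 'moment': array([-0.05745356,  0.0406485 ,  0.00316162]), 'finger_force': 0.0, 'grip_width': 91.99411842288421}
scene [[512.8900937967966, 0.0, 324.33704092520065], [0.0, 512.8900937967966, 236.51283145494565], [0.0, 0.0, 1.0]] [[-0.49543616596705353, -0.8685700028154844, -0.011364667217969813], [-0.6532946091082477, 0.3812010499447317, -0.6541344764122559], [0.572493807094861, -0.31665740119274516, -0.7562928871197246]] [255.7693163609083, 383.98961271997604, 1587.9610262372184]
side [[515.0743171781738, 0.0, 328.1918423772105], [0.0, 515.0743171781738, 240.94916700275076], [0.0, 0.0, 1.0]] [[0.916728481647115, -0.3994852365539745, -0.004520698219388919], [-0.26102812234099426, -0.5903576054694093, -0.763768431536392], [0.3024453839689253, 0.7013483039402322, -0.6454745124914298]] [-450.8366916142233, 202.31991912716842, 1636.6821799729023]
```

View pics/scene0.png

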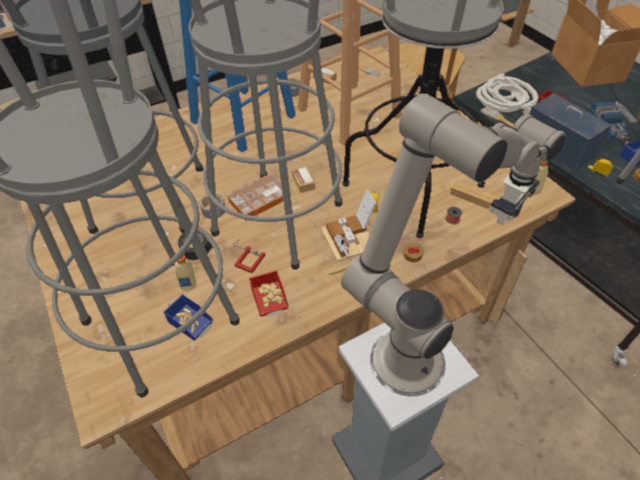

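View pics/side0.png

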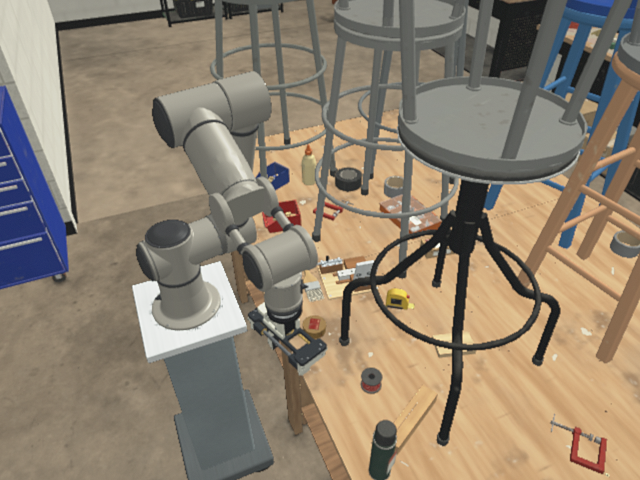

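The jig is near (345,238) in scene and (347,272) in side. The black foot is at about (422,233) and (345,343), the grey foot at about (295,265) and (317,239). Next I'll zoom on the jig.

```bash
python3 - <<'E'
import cv2,numpy as np
a=np.load("scene0.npz")["color"][:,:,::-1][180:280,300:400];b=np.load("side0.npz")["color"][:,:,::-1][230:310,290:390]
cv2.imwrite("pics/z1.png",cv2.resize(a,(600,600),interpolation=cv2.INTER_CUBIC))
cv2.imwrite("pics/z2.png",cv2.resize(b,(750,600),interpolation=cv2.INTER_CUBIC))
def tri(p,q):
    A=[];B=[]
    for n,x in(("scene0",p),("side0",q)):
        c=np.load(n+".npz");R=c["R"];C=-R.T@c["t"];d=R.T@np.linalg.inv(c["K"])@[*x,1];d/=np.linalg.norm(d);P=np.eye(3)-np.outer(d,d);A.append(P);B.append(P@C)
        print(n,"z0:",(C-d*C[2]/d[2]).round())
    print(np.linalg.lstsq(np.vstack(A),np.hstack(B),rcond=None)[0].round(1))
tri((422,234),(345,343));tri((295,266),(317,239))
E
```

```text
scene0 z0: [ 396. -354.    0.]
side0 z0: [ 397. -342.    0.]
[ 392.3 -348.5    8.3]
scene0 z0: [502. 129.   0.]
side0 z0: [505. 132.   0.]
[502.6 129.4   1.1]
```

View pics/z1.png

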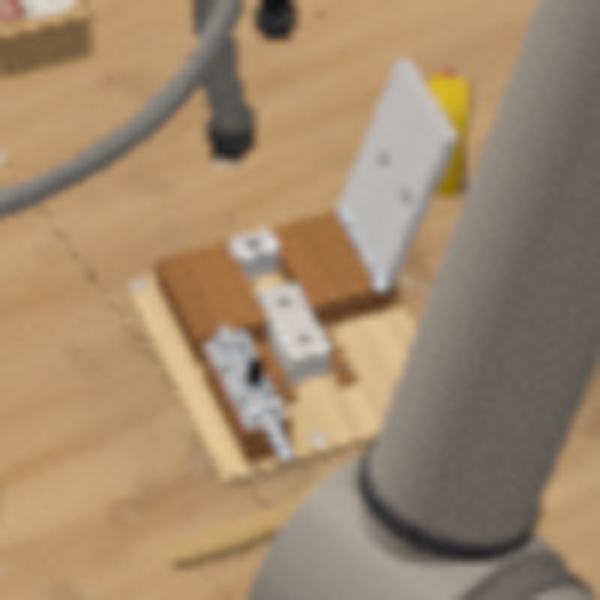

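View pics/z2.png

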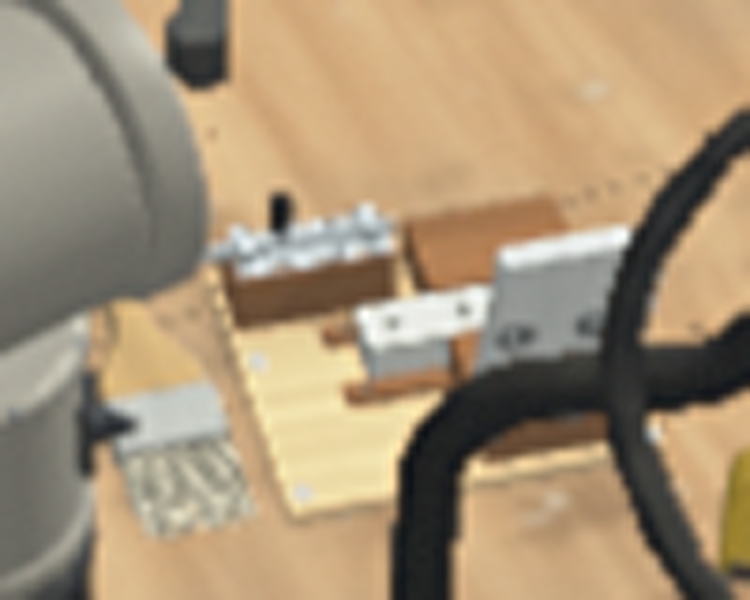

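Scene zoom: the jig base corner is at about (228,472), the knob top at (256,362), the block's -x end edge at (298,364)-(330,347), and the plate's free edge at (403,62)-(457,135). The side zoom shows the knob top at (281,196), the base corner at (295,512), and the plate edge at (500,245)-(632,228). I'll fit the jig pose from these matched points.

```bash
cat > h.py <<'E'
import numpy as np
from scipy.optimize import least_squares
def proj(c,X):
    p=(c["K"]@(c["R"]@np.asarray(X).T+c["t"][:,None])); return (p[:2]/p[2]).T
def plate(x,r,h,th): return [x,-62+r*np.cos(th)-h*np.sin(th),38.5+r*np.sin(th)+h*np.cos(th)]
def J(p,P):
    c,s=np.cos(p[2]),np.sin(p[2]);P=np.asarray(P,float);return np.c_[p[0]+c*P[:,0]-s*P[:,1],p[1]+s*P[:,0]+c*P[:,1],P[:,2]]
E
python3 - <<'E'
from h import *
S=dict(np.load("scene0.npz"));D=dict(np.load("side0.npz"))
def pts(p):
    th,w,b=p[3:6];e=w-30
    s=[[-85,78,9],[85,78,9],[76,63,34.5],[-57+b,48,74],[e,12.5,33],[e,-12.5,33],plate(71,122,-4,th),plate(-1,122,-4,th)]
    d=[[-85,-78,9],[76,63,34.5],[3,63,34.5],[-57+b,48,74],[e,12.5,33],[e,-12.5,33],plate(-1,122,4,th),plate(-1,122,-4,th),plate(71,122,-4,th)]
    return s,d
ms=np.array([[228,472],[133,285],[160,265],[256,360],[298,365],[330,347],[403,62],[457,135]])/6+[300,180]
md=np.array([[295,512],[560,198],[407,220],[281,194],[358,312],[370,345],[498,268],[500,245],[632,228]])/7.5+[290,230]
def f(p):
    s,d=pts(p);return np.r_[proj(S,J(p,s))-ms,proj(D,J(p,d))-md].ravel()
r=least_squares(f,[550,-100,0,1.8,0,0.001],x_scale=[10,10,.1,.1,10,1],loss="soft_l1",bounds=([-2e3,-2e3,-2,1.6,-30,-1],[2e3,2e3,2,2.05,20,4]))
print(r.x.round(3));print(f(r.x).reshape(-1,2).round(1))
E
```

```text
[ 5.15392e+02 -1.05364e+02 -1.81000e-01  1.85900e+00 -1.27500e+00
  2.92000e-01]
[[-0.8  0.6]
 [-0.4 -1.3]
 [-0.5 -1.9]
 [-0.1 -0.3]
 [-0.6 -1.3]
 [ 0.4 -0.1]
 [-0.3 -0.6]
 [-1.5  0.6]
 [-1.6  0.7]
 [-0.3 -0. ]
 [-0.7  0.4]
 [-0.1  0.8]
 [-0.4  0.1]
 [-0.1  0.9]
 [ 0.1  0.4]
 [-0.8  1.2]
 [ 4.5 -0.3]]
```

Residuals are about 1 px, apart from one point hidden by the stool ring. The jig is at (515,-105) with yaw -0.181, the plate at 1.86 rad and the block at x≈-1. I'll close the fingers, draw in and turn the tool's y along the jig's x.

Call:
{"name": "shift_gripper", "arguments": {
  "ticks": [
    {"finger_gap": 0,"sx": 41,"sy": -47,"turn": -0.18},
    {"finger_gap": 0,"sx": 82,"sy": -94,"turn": -0.36},
    {"finger_gap": 0,"sx": 123,"sy": -141,"turn": -0.54},
    {"finger_gap": 0,"sx": 164,"sy": -188,"turn": -0.72},
    {"finger_gap": 0,"sx": 205,"sy": -235,"turn": -0.9}
  ]
}}

```text
time: 0.72
tool_pos: [290.7, -202.3, 404.6]
tcp_rot: [3.141, -0.0, 1.248]
contact_force: [1.5, -0.0, 0.6]
grip_width: 46.6
finger_force: 0.0
```

```bash
python3 -c "
from plant import bot, eyes, get_obs
o=get_obs();print(o['tool_pos'],o['tcp_rot'],o['joint_positions'])"
```

```text
[ 290.73437934 -202.32480226  404.62302741] [ 3.14137196e+00 -8.69681962e-05  1.24788845e+00] [-8.25451536e-01  2.12021457e-02  1.93048289e+00  1.96616162e-04
  1.18975610e+00 -5.02616759e-01]
```

```bash
cat >> h.py <<'E'
JP=[515.4,-105.4,-.181]
def go(x,y,z,yaw=None):
    "tool-axis shift to bring the fingertips to jig x,y, height z"
    from plant import bot, eyes, get_obs
    o=get_obs();T=J(JP,[[x,y,z+178]])[0];a=o["tcp_rot"][2]
    yaw=JP[2]+np.pi/2 if yaw is None else yaw
    d=T-o["tool_pos"];print("shift",(d[0]*np.cos(a)+d[1]*np.sin(a)).round(1),(d[0]*np.sin(a)-d[1]*np.cos(a)).round(1),(-d[2]).round(1),"turn",(a-yaw).round(3))
def where():
    from plant import bot, eyes, get_obs
    o=get_obs();p=o["tool_pos"];c,s=np.cos(JP[2]),np.sin(JP[2]);d=p-[JP[0],JP[1],178]
    print("tip in jig",(c*d[0]+s*d[1]).round(1),(c*d[1]-s*d[0]).round(1),d[2].round(1),"yaw",o["tcp_rot"][2].round(3),"t",o["time"],"F",o["contact_force"].round(1))
E
python3 -c "
from h import *
where();go(-75,0,150)"
```

```text
tip in jig -203.5 -135.8 226.6 yaw 1.248 t 0.725 F [ 1.5 -0.   0.6]
shift 152.6 108.1 76.6 turn -0.142
```

Call:
{"name": "shift_gripper", "arguments": {
  "ticks": [
    {"finger_gap": 0,"sx": 38,"sy": 27,"sz": 19,"turn": -0.04},
    {"finger_gap": 0,"sx": 76,"sy": 54,"sz": 38,"turn": -0.08},
    {"finger_gap": 0,"sx": 114,"sy": 81,"sz": 57,"turn": -0.12},
    {"finger_gap": 0,"sx": 153,"sy": 108,"sz": 77,"turn": -0.142},
    {"finger_gap": 0,"sx": 153,"sy": 108,"sz": 77,"turn": -0.142}
  ]
}}

```text
time: 1.35
tool_pos: [443.3, -92.4, 325.9]
tcp_rot: [-3.138, -0.001, 1.389]
contact_force: [-1.3, -0.3, 0.7]
grip_width: 1.1
finger_force: 0.0
```

```bash
python3 -c "
from h import *
from plant import bot, eyes, get_obs
import cv2
where()
c=eyes.capture('wrist');np.savez('w1.npz',**c);cv2.imwrite('pics/w1.png',c['color'][:,:,::-1]);print(c['K'],c['R'],c['t'])"
```

```text
tip in jig -73.2 -0.1 147.9 yaw 1.389 t 1.35 F [-1.3 -0.3  0.7]
[[371.64829954   0.         318.70557938]
 [  0.         371.64829954 236.37629396]
 [  0.           0.           1.        ]] [[ 0.9833909  -0.18146827 -0.00340566]
 [-0.17457703 -0.95084668  0.25576052]
 [-0.04965068 -0.25091802 -0.96673417]] [-451.5601407   -22.00933505  313.12150368]
```

View pics/w1.png

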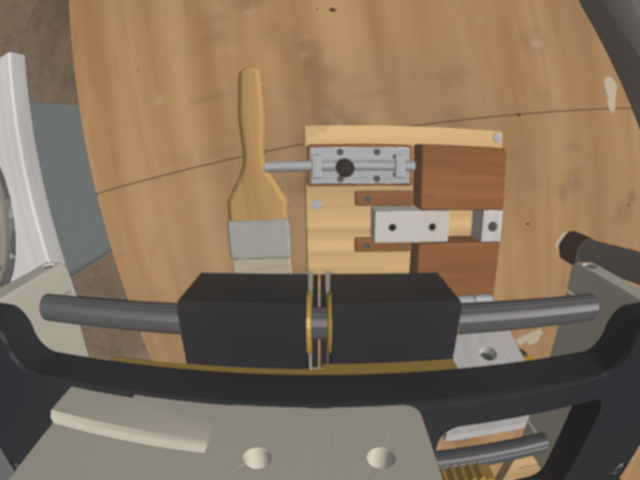

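The wrist view shows the block's top from (372,207) to (448,242), the knob at (345,168), the left rail's corners at (415,146), (505,149) and (415,208), and the base's top-left corner at (306,127). I'll use these to refine the pose.

```bash
python3 - <<'E'
from h import *
W=dict(np.load("w1.npz"))
def fish(c,X):
    p=(c["R"]@X.T+c["t"][:,None]).T;f=c["K"][0,0];rr=np.hypot(p[:,0],p[:,1]);th=np.arctan2(rr,p[:,2]);return c["K"][:2,2]+f*(th/rr)[:,None]*p[:,:2]
m=np.array([[306,127],[415,146],[505,149],[415,208],[345,168],[372,207],[371,241],[448,209],[448,242]])
def P(p):
    w=p[3];return [[-85,78,9],[3,63,34.5],[76,63,34.5],[3,13.2,34.5],[-56,48,74],[w-30,12.5,33],[w-30,-12.5,33],[w+30,12.5,33],[w+30,-12.5,33]]
f=lambda p:(fish(W,J(p,P(p)))-m).ravel()
r=least_squares(f,[515,-105,-.18,-1],x_scale=[10,10,.1,10],loss="soft_l1");print(r.x.round(3),f(r.x).reshape(-1,2).round(1).tolist())
E
```

```text
[ 5.14199e+02 -1.00384e+02 -1.69000e-01 -1.46200e+00] [[-4.7, -2.4], [3.9, -1.9], [0.2, -0.4], [2.2, 1.7], [-1.6, -0.6], [0.5, 3.4], [0.8, 1.3], [-0.3, 1.3], [-2.4, -0.8]]
```

```bash
sed -i 's/^JP=.*/JP=[514.8,-103,-.175]/' h.py; python3 -c "
from h import *
where();go(-62,0,20)"
```

```text
tip in jig -72.9 -3.0 148.6 yaw 1.387 t 1.4 F [-0.4 -1.3 -0.5]
shift 3.1 10.9 128.6 turn -0.008
```

Call:
{"name": "shift_gripper", "arguments": {
  "ticks": [
    {"finger_gap": 0,"sx": 3,"sy": 11,"sz": 45,"turn": -0.008},
    {"finger_gap": 0,"sx": 3,"sy": 11,"sz": 90,"turn": -0.008},
    {"finger_gap": 0,"sx": 3,"sy": 11,"sz": 120,"turn": -0.008},
    {"finger_gap": 0,"sx": 3,"sy": 11,"sz": 128,"turn": -0.008},
    {"finger_gap": 0,"sx": 3,"sy": 11,"sz": 128,"turn": -0.008}
  ]
}}

```text
time: 2.02
tool_pos: [453.4, -93.9, 200.3]
tcp_rot: [3.141, 0.0, 1.392]
contact_force: [0.1, 0.1, -0.4]
grip_width: 0.5
finger_force: 0.0
```

```bash
python3 -c "
from h import *
where();go(-24,0,20)"
```

```text
tip in jig -62.0 -1.7 22.3 yaw 1.392 t 2.025 F [ 0.1  0.1 -0.4]
shift 1.9 38.0 2.3 turn -0.004
```

Call:
{"name": "shift_gripper", "arguments": {
  "ticks": [
    {"finger_gap": 0,"sx": 1,"sy": 10,"sz": 1},
    {"finger_gap": 0,"sx": 2,"sy": 17,"sz": 2},
    {"finger_gap": 0,"sx": 2,"sy": 23,"sz": 2},
    {"finger_gap": 0,"sx": 2,"sy": 29,"sz": 2},
    {"finger_gap": 0,"sx": 2,"sy": 34,"sz": 2}
  ]
}}

```text
time: 2.65
tool_pos: [487.5, -97.2, 199.0]
tcp_rot: [-3.142, 0.0, 1.393]
contact_force: [-5.4, 1.4, 10.6]
grip_width: 0.2
finger_force: 6.1
```

```bash
python3 -c "
from h import *
where()"
```

```text
tip in jig -27.9 0.9 21.0 yaw 1.393 t 2.65 F [-5.4  1.4 10.6]
```

```bash
python3 -c "
from h import *
from plant import bot, eyes, get_obs
import cv2
where()
c=eyes.capture('wrist');cv2.imwrite('pics/w2.png',cv2.resize(c['color'][120:360,200:560,::-1],(800,533),interpolation=3))
c=eyes.capture('side');cv2.imwrite('pics/s2.png',cv2.resize(c['color'][230:310,290:390,::-1],(750,600),interpolation=3))"
```

```text
tip in jig -27.9 0.9 21.0 yaw 1.393 t 2.65 F [-5.4  1.4 10.6]
```

View pics/w2.png

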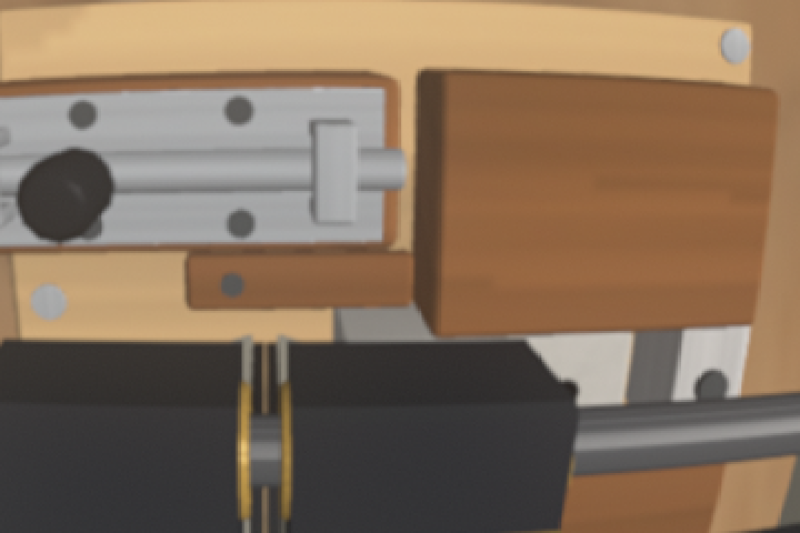

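The block has moved about 15 mm: its +x end is at zoomed column 630 and the stop at 682, so about 11-14 mm remains. I'll push on slowly.

Call:
{"name": "shift_gripper", "arguments": {
  "ticks": [
    {"finger_gap": 0,"sy": 4},
    {"finger_gap": 0,"sy": 7},
    {"finger_gap": 0,"sy": 9},
    {"finger_gap": 0,"sy": 11},
    {"finger_gap": 0,"sy": 11}
  ]
}}

```text
time: 3.38
tool_pos: [498.4, -99.2, 199.1]
tcp_rot: [3.141, 0.0, 1.393]
contact_force: [-3.9, 0.9, 9.2]
grip_width: 0.4
finger_force: 5.1
```

```bash
python3 -c "
from h import *
where()"
```

```text
tip in jig -16.8 0.9 21.1 yaw 1.393 t 3.375 F [-3.9  0.9  9.2]
```

Call:
{"name": "shift_gripper", "arguments": {
  "ticks": [
    {"finger_gap": 0,"sy": 2},
    {"finger_gap": 0,"sy": 3},
    {"finger_gap": 0,"sy": 4},
    {"finger_gap": 0,"sy": 5},
    {"finger_gap": 0,"sy": 5}
  ]
}}

```text
time: 4.0
tool_pos: [500.7, -99.5, 198.9]
tcp_rot: [-3.133, -0.0, 1.394]
contact_force: [-18.3, 1.1, 21.3]
grip_width: 0.4
finger_force: 14.2
```

```bash
python3 -c "
from h import *
where()"
```

```text
tip in jig -14.5 1.0 20.9 yaw 1.394 t 4.0 F [-18.3   1.1  21.3]
```

Force rose with the finger stopped at x -14.5 (that is -2 minus the finger's half-thickness), so the block is against the stop. I'll back off, rise, and measure the block, tape measure, stool column and ring before moving to the plate.

Call:
{"name": "shift_gripper", "arguments": {
  "ticks": [
    {"finger_gap": 0,"sy": -20},
    {"finger_gap": 0,"sy": -28,"sz": -10},
    {"finger_gap": 0,"sy": -28,"sz": -60},
    {"finger_gap": 0,"sy": -28,"sz": -110},
    {"finger_gap": 0,"sy": -28,"sz": -140}
  ]
}}

```text
time: 4.62
tool_pos: [476.1, -95.2, 341.4]
tcp_rot: [3.136, 0.001, 1.393]
contact_force: [0.4, 0.1, -0.7]
grip_width: 0.5
finger_force: 0.0
```

```bash
python3 - <<'E'
from h import *
from plant import bot, eyes, get_obs
import cv2
where()
c=eyes.capture('wrist');np.savez('w3.npz',**c);cv2.imwrite('pics/w3.png',c['color'][:,:,::-1])
S=dict(np.load("scene0.npz"));D=dict(np.load("side0.npz"))
def ray(c,x): R=c["R"];d=R.T@np.linalg.inv(c["K"])@[*x,1];return -R.T@c["t"],d/np.linalg.norm(d)
def tri(p,q):
    A=[];B=[]
    for C,d in(ray(S,p),ray(D,q)): P=np.eye(3)-np.outer(d,d);A.append(P);B.append(P@C)
    X=np.linalg.lstsq(np.vstack(A),np.hstack(B),rcond=None)[0];e=[np.linalg.norm(P@X-b) for P,b in zip(A,B)];print(X.round(),np.round(e))
tri((440,18),(490,122)); tri((432,95),(463,243))
for c,n in((S,"scene"),(D,"side")):
    h=cv2.cvtColor(c["color"],cv2.COLOR_RGB2HSV);m=cv2.inRange(h,(22,150,120),(33,255,255))
    k,l,st,ce=cv2.connectedComponentsWithStats(m)
    for i in range(1,k):
        if st[i,4]>20:
            C,d=ray(c,ce[i]);print(n,st[i],ce[i].round(),(C+d*(35-C[2])/d[2]).round())
# ring: side-view leftmost points at assumed heights
for z in(150,200,250):
    for q in((372,285),(455,344),(540,290),(440,236)):
        C,d=ray(D,q);print(z,q,(C+d*(z-C[2])/d[2]).round(),end=' ')
    C,d=ray(S,(366,130));print('scene left',(C+d*(z-C[2])/d[2]).round())
E
```

```text
tip in jig -39.4 0.9 163.4 yaw 1.393 t 4.625 F [ 0.4  0.1 -0.7]
[ 632. -477.  715.] [13. 13.]
[ 621. -495.  428.] [0. 0.]
scene [591 159  22  17 227] [603. 166.] [  298. -1194.    35.]
scene [372 193   6   9  36] [375. 196.] [ 626. -292.   35.]
side [386 289  23  20 261] [397. 297.] [ 610. -270.   35.]
150 (372, 285) [ 504. -290.  150.] 150 (455, 344) [ 602. -566.  150.] 150 (540, 290) [ 934. -501.  150.] 150 (440, 236) [ 806. -181.  150.] scene left [ 871. -401.  150.]
200 (372, 285) [ 479. -333.  200.] 200 (455, 344) [ 572. -597.  200.] 200 (540, 290) [ 888. -535.  200.] 200 (440, 236) [ 767. -229.  200.] scene left [ 818. -363.  200.]
250 (372, 285) [ 454. -377.  250.] 250 (455, 344) [ 542. -627.  250.] 250 (540, 290) [ 843. -568.  250.] 250 (440, 236) [ 727. -278.  250.] scene left [ 764. -326.  250.]
```

View pics/w3.png

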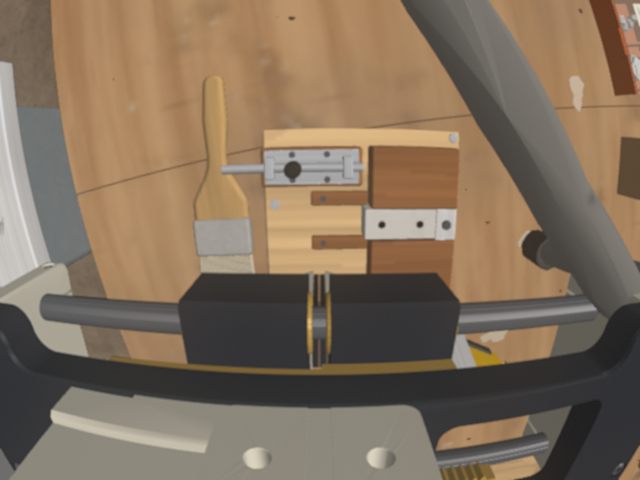

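The block sits tight against the stop, with no gap near (445,224). The black stool's ring works out at z≈250, centre (630,-480), radius about 205 mm. So I'll turn the gripper's long axis to world +0.35 rad to stay clear of it, then go over and behind the plate.

```bash
python3 -c "
from h import *
go(-20,-60,200,1.92);go(20,-126,195,1.92)"
```

```text
shift -60.8 18.9 -33.6 turn -0.527
shift -126.7 59.1 -28.6 turn -0.527
```

Call:
{"name": "shift_gripper", "arguments": {
  "ticks": [
    {"finger_gap": 0,"sx": -15,"sy": 5,"sz": -34,"turn": -0.13},
    {"finger_gap": 0,"sx": -50,"sy": 14,"sz": -34,"turn": -0.26},
    {"finger_gap": 0,"sx": -85,"sy": 30,"sz": -34,"turn": -0.4},
    {"finger_gap": 0,"sx": -127,"sy": 59,"sz": -32,"turn": -0.527},
    {"finger_gap": 0,"sx": -127,"sy": 59,"sz": -30,"turn": -0.527}
  ]
}}

```text
time: 5.3
tool_pos: [511.9, -233.4, 368.0]
tcp_rot: [3.141, 0.002, 1.918]
contact_force: [-0.1, 0.8, -0.3]
grip_width: 0.4
finger_force: 0.0
```

```bash
python3 -c "
from h import *
where();go(20,-126,138,1.92)"
```

```text
tip in jig 19.9 -128.9 190.0 yaw 1.918 t 5.3 F [-0.1  0.8 -0.3]
shift 2.4 1.5 52.0 turn -0.002
```

Call:
{"name": "shift_gripper", "arguments": {
  "ticks": [
    {"finger_gap": 0,"sx": 1,"sy": 1,"sz": 20},
    {"finger_gap": 0,"sx": 1,"sy": 1,"sz": 40},
    {"finger_gap": 0,"sx": 1,"sy": 1,"sz": 52},
    {"finger_gap": 0,"sx": 1,"sy": 1,"sz": 52}
  ]
}}

```text
time: 5.8
tool_pos: [511.6, -228.8, 315.4]
tcp_rot: [-3.141, -0.001, 1.92]
contact_force: [-0.0, -0.6, 0.4]
grip_width: 0.6
finger_force: 0.0
```

```bash
python3 -c "
from h import *
where();go(20,-80,138,1.92);go(20,-60,138,1.92)"
```

```text
tip in jig 18.7 -124.5 137.4 yaw 1.92 t 5.8 F [-0.  -0.6  0.4]
shift 37.9 23.3 -0.6 turn -0.0
shift 55.2 33.4 -0.6 turn -0.0
```

Call:
{"name": "shift_gripper", "arguments": {
  "ticks": [
    {"finger_gap": 0,"sx": 9,"sy": 6},
    {"finger_gap": 0,"sx": 18,"sy": 11},
    {"finger_gap": 0,"sx": 26,"sy": 16},
    {"finger_gap": 0,"sx": 34,"sy": 21},
    {"finger_gap": 0,"sx": 38,"sy": 23}
  ]
}}

```text
time: 6.42
tool_pos: [520.5, -185.0, 315.9]
tcp_rot: [3.141, 0.0, 1.92]
contact_force: [0.5, -1.9, 1.2]
grip_width: 0.6
finger_force: 0.9
```

```bash
python3 -c "
from h import *
where();go(20,-60,138,1.92);go(20,-40,134,1.92);go(20,-20,125,1.92)"
```

```text
tip in jig 19.9 -79.7 137.9 yaw 1.92 t 6.425 F [ 0.5 -1.9  1.2]
shift 17.0 10.0 -0.1 turn 0.0
shift 34.3 20.0 3.9 turn 0.0
shift 51.6 30.0 12.9 turn 0.0
```

Call:
{"name": "shift_gripper", "arguments": {
  "ticks": [
    {"finger_gap": 0,"sx": 9,"sy": 5},
    {"finger_gap": 0,"sx": 17,"sy": 10},
    {"finger_gap": 0,"sx": 26,"sy": 15,"sz": 2},
    {"finger_gap": 0,"sx": 34,"sy": 20,"sz": 4},
    {"finger_gap": 0,"sx": 43,"sy": 25,"sz": 8}
  ]
}}

```text
time: 7.05
tool_pos: [529.1, -136.1, 307.5]
tcp_rot: [-3.141, -0.0, 1.92]
contact_force: [-0.7, -2.6, -0.0]
grip_width: 0.4
finger_force: 0.8
```

```bash
python3 -c "
from h import *
where();
for y,z in((-16,119),(-9,113),(4,98),(14,81),(21,62),(24,50)):go(20,y,z,1.92)"
```

```text
tip in jig 19.9 -30.1 129.5 yaw 1.92 t 7.05 F [-0.7 -2.6 -0. ]
shift 12.2 7.2 10.5 turn -0.0
shift 18.2 10.7 16.5 turn -0.0
shift 29.5 17.2 31.5 turn -0.0
shift 38.1 22.2 48.5 turn -0.0
shift 44.2 25.7 67.5 turn -0.0
shift 46.8 27.2 79.5 turn -0.0
```

Call:
{"name": "shift_gripper", "arguments": {
  "ticks": [
    {"finger_gap": 0,"sx": 12,"sy": 7,"sz": 10},
    {"finger_gap": 0,"sx": 18,"sy": 12,"sz": 16},
    {"finger_gap": 0,"sx": 24,"sy": 16,"sz": 24},
    {"finger_gap": 0,"sx": 28,"sy": 19,"sz": 31},
    {"finger_gap": 0,"sx": 32,"sy": 22,"sz": 40}
  ]
}}

```text
time: 7.68
tool_pos: [538.9, -99.0, 267.2]
tcp_rot: [3.141, 0.0, 1.92]
contact_force: [-0.6, 0.3, 2.2]
grip_width: 0.2
finger_force: 0.6
```

```bash
python3 -c "
from h import *
where();
for y,z in((10,89),(14,81),(18,72),(21,62),(24,50),(26,42)):go(26,y,z,1.92)"
```

```text
tip in jig 23.1 8.2 89.2 yaw 1.92 t 7.675 F [-0.6  0.3  2.2]
shift 0.1 3.5 0.2 turn -0.0
shift 3.6 5.5 8.2 turn -0.0
shift 7.1 7.5 17.2 turn -0.0
shift 9.7 9.0 27.2 turn -0.0
shift 12.3 10.5 39.2 turn -0.0
shift 14.0 11.5 47.2 turn -0.0
```

Call:
{"name": "shift_gripper", "arguments": {
  "ticks": [
    {"finger_gap": 0,"sx": 4,"sy": 5,"sz": 9},
    {"finger_gap": 0,"sx": 8,"sy": 8,"sz": 19},
    {"finger_gap": 0,"sx": 12,"sy": 10,"sz": 29},
    {"finger_gap": 0,"sx": 16,"sy": 13,"sz": 38},
    {"finger_gap": 0,"sx": 17,"sy": 14,"sz": 44}
  ]
}}

```text
time: 8.3
tool_pos: [546.1, -78.1, 223.0]
tcp_rot: [-3.141, -0.0, 1.92]
contact_force: [-1.1, 0.1, 1.3]
grip_width: 0.8
finger_force: 0.4
```

```bash
python3 -c "
from h import *
where()"
```

```text
tip in jig 26.5 30.0 45.0 yaw 1.92 t 8.3 F [-1.1  0.1  1.3]
```

Call:
{"name": "shift_gripper", "arguments": {
  "ticks": [
    {"finger_gap": 0,"sz": 2},
    {"finger_gap": 0,"sz": 3},
    {"finger_gap": 0,"sz": 4},
    {"finger_gap": 0,"sz": 5},
    {"finger_gap": 0,"sz": 5}
  ]
}}

```text
time: 8.93
tool_pos: [546.0, -78.4, 220.5]
tcp_rot: [3.141, 0.001, 1.92]
contact_force: [-4.3, 2.1, 14.6]
grip_width: 0.2
finger_force: 7.0
```

```bash
python3 -c "
from h import *
where()"
```

```text
tip in jig 26.5 29.7 42.5 yaw 1.92 t 8.925 F [-4.3  2.1 14.6]
```

The plate reads z 42.5 under 15 N, so it is flat. I'll rise and go behind the knob.

```bash
python3 -c "
from h import *
go(-90,48,110)"
```

```text
shift 74.1 -91.7 -67.5 turn 0.524
```

Call:
{"name": "shift_gripper", "arguments": {
  "ticks": [
    {"finger_gap": 0,"sz": -35},
    {"finger_gap": 0,"sz": -70},
    {"finger_gap": 0,"sz": -70}
  ]
}}

```text
time: 9.3
tool_pos: [546.9, -78.8, 291.6]
tcp_rot: [3.136, 0.004, 1.92]
contact_force: [-0.3, 0.4, -0.5]
grip_width: 0.3
finger_force: 0.0
```

```bash
python3 -c "
from h import *
where();go(-90,48,110)"
```

```text
tip in jig 27.4 29.4 113.6 yaw 1.92 t 9.3 F [-0.3  0.4 -0.5]
shift 74.8 -92.3 3.6 turn 0.524
```

Call:
{"name": "shift_gripper", "arguments": {
  "ticks": [
    {"finger_gap": 0,"sx": 25,"sy": -31,"turn": 0.17},
    {"finger_gap": 0,"sx": 50,"sy": -62,"turn": 0.34},
    {"finger_gap": 0,"sx": 75,"sy": -92,"turn": 0.524},
    {"finger_gap": 0,"sx": 75,"sy": -92,"turn": 0.524},
    {"finger_gap": 0,"sx": 75,"sy": -92,"turn": 0.524}
  ]
}}

```text
time: 9.93
tool_pos: [434.6, -39.7, 288.6]
tcp_rot: [3.141, 0.0, 1.397]
contact_force: [0.9, 0.2, -0.4]
grip_width: -0.1
finger_force: 0.0
```

```bash
python3 - <<'E'
from h import *
from plant import bot, eyes, get_obs
import cv2
where();go(-90,48,61)
c=eyes.capture('wrist');np.savez('w4.npz',**c);cv2.imwrite('pics/w4.png',c['color'][:,:,::-1])
E
```

```text
tip in jig -90.0 48.4 110.6 yaw 1.397 t 9.925 F [ 0.9  0.2 -0.4]
shift -0.4 0.0 49.6 turn 0.002
```

View pics/w4.png

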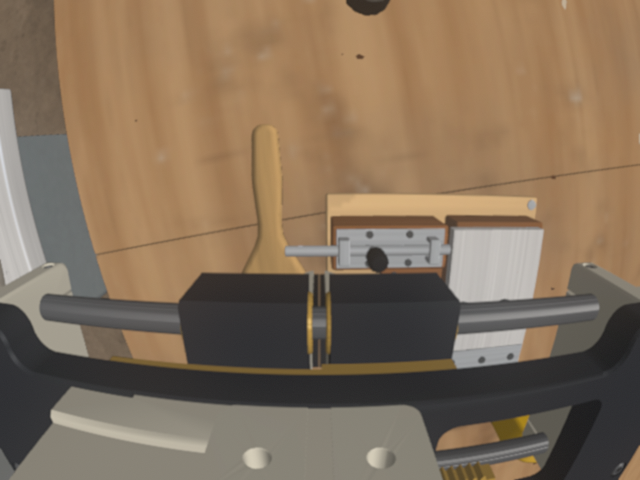

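The plate is shut at (495,280) and the knob is at (377,257). I'll check the knob's position by a ray at z 74.

```bash
python3 - <<'E'
from h import *
c=dict(np.load("w4.npz"));v=np.array([377,257])-c["K"][:2,2];r=np.hypot(*v);t=r/c["K"][0,0]
d=c["R"].T@np.r_[v/r*np.sin(t),np.cos(t)];C=-c["R"].T@c["t"];X=C+d*(72-C[2])/d[2]-[JP[0],JP[1],0]
a,s=np.cos(JP[2]),np.sin(JP[2]);print(a*X[0]+s*X[1],a*X[1]-s*X[0])
E
```

```text
-57.072370845247 53.06852345941564
```

Call:
{"name": "shift_gripper", "arguments": {
  "ticks": [
    {"finger_gap": 0,"sz": 25},
    {"finger_gap": 0,"sz": 49},
    {"finger_gap": 0,"sz": 49}
  ]
}}

```text
time: 10.35
tool_pos: [434.3, -39.7, 238.3]
tcp_rot: [-3.138, -0.0, 1.396]
contact_force: [-0.7, 0.4, -1.0]
grip_width: 0.7
finger_force: 0.0
```

```bash
python3 -c "
from h import *
where();go(-52,48,61)"
```

```text
tip in jig -90.3 48.3 60.3 yaw 1.396 t 10.35 F [-0.7  0.4 -1. ]
shift -0.3 38.3 -0.7 turn 0.0
```

Call:
{"name": "shift_gripper", "arguments": {
  "ticks": [
    {"finger_gap": 0,"sx": 2,"sy": 8},
    {"finger_gap": 0,"sx": 2,"sy": 16},
    {"finger_gap": 0,"sx": 2,"sy": 24},
    {"finger_gap": 0,"sx": 2,"sy": 31},
    {"finger_gap": 0,"sx": 2,"sy": 36}
  ]
}}

```text
time: 10.98
tool_pos: [470.5, -43.8, 240.1]
tcp_rot: [3.141, -0.0, 1.396]
contact_force: [-1.3, 1.4, 4.8]
grip_width: 0.7
finger_force: 2.5
```

```bash
python3 -c "
from h import *
where()"
```

```text
tip in jig -54.0 50.6 62.1 yaw 1.396 t 10.975 F [-1.3  1.4  4.8]
```

Call:
{"name": "shift_gripper", "arguments": {
  "ticks": [
    {"finger_gap": 0,"sy": 2},
    {"finger_gap": 0,"sy": 4},
    {"finger_gap": 0,"sy": 6},
    {"finger_gap": 0,"sy": 6}
  ]
}}

```text
time: 11.48
tool_pos: [474.4, -44.4, 239.9]
tcp_rot: [-3.137, -0.0, 1.396]
contact_force: [-9.8, 2.9, 12.7]
grip_width: 0.7
finger_force: 8.3
```

```bash
python3 -c "
from h import *
where()"
```

```text
tip in jig -50.0 50.7 61.9 yaw 1.396 t 11.475 F [-9.8  2.9 12.7]
```

Call:
{"name": "shift_gripper", "arguments": {
  "ticks": [
    {"finger_gap": 0,"sy": 2},
    {"finger_gap": 0,"sy": 4},
    {"finger_gap": 0,"sy": 4}
  ]
}}

```text
time: 11.85
tool_pos: [476.2, -44.7, 239.7]
tcp_rot: [-3.129, -0.0, 1.397]
contact_force: [-20.6, 3.5, 23.2]
grip_width: 0.5
finger_force: 15.7
```

```bash
python3 -c "
from h import *
where()"
```

```text
tip in jig -48.2 50.7 61.7 yaw 1.397 t 11.85 F [-20.6   3.5  23.2]
```

Call:
{"name": "shift_gripper", "arguments": {
  "ticks": [
    {"finger_gap": 0,"sy": -20},
    {"finger_gap": 0,"sy": -35},
    {"finger_gap": 0,"sy": -35,"sz": -40},
    {"finger_gap": 0,"sy": -35,"sz": -80},
    {"finger_gap": 0,"sy": -35,"sz": -80}
  ]
}}

```text
time: 12.48
tool_pos: [446.1, -39.7, 322.2]
tcp_rot: [3.135, 0.001, 1.396]
contact_force: [-0.7, 0.7, 0.4]
grip_width: 0.5
finger_force: 0.0
```

```bash
python3 - <<'E'
from h import *
from plant import bot, eyes, get_obs
import cv2
where()
c=eyes.capture('wrist');np.savez('w5.npz',**c);cv2.imwrite('pics/w5.png',cv2.resize(c['color'][160:400,260:580,::-1],(800,600),interpolation=3))
E
```

```text
tip in jig -78.7 50.4 144.2 yaw 1.396 t 12.475 F [-0.7  0.7  0.4]
```

View pics/w5.png

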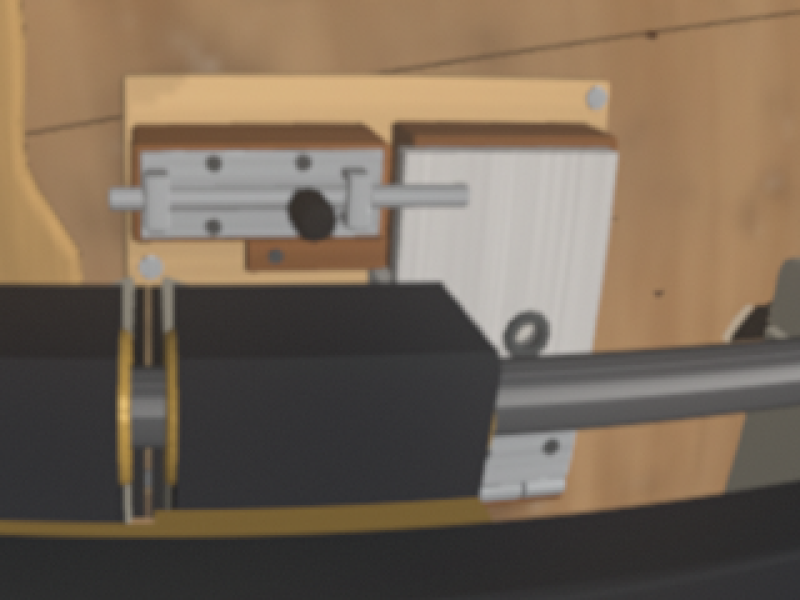

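The bolt runs from the plate's edge (397) to 468 in the zoomed picture, about 20 mm across the shut plate. The force also rose against the hard end. I'll hand in.

```bash
python3 -c "
from plant import bot, eyes, get_obs
print(bot.close_job())"
```

```text
the job is handed in; nothing more can be done
None
```

The job is handed in after about 12.5 s of robot time: by the last pictures and push forces the block is home against the stop, the plate is shut and the bolt is fully across; the hand-in call returned no verdict.

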